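# Fit the flange on the tape unwinder and lock the hub

### The job

Put the blue flange on the tape unwinder: lower it gently over the hub's central shaft and its small off-centre drive pin together, until it lies fully home and flat on the hub. Then, with the pin engaged, turn the flange clockwise (from above) until the hub reaches its stop and the flange's orange stripe points at the orange mark on the foot, and let go. Never force it: the sprung hub must not be rammed, and the things around are to be left where they are.

Things in the scene. Friction and masses are not known exactly. Their poses are not given: they have to be found in the camera images.
- unwinder: Tape unwinder, fixed to the desk. Origin: centre of its underside, on the hub axis; z up, front at -x. Square grey foot 136x136 mm, top at z 14 mm. On it turns a hub carrying a roll of masking tape (96 mm across, top at z 52.5 mm). All of the hub (face, shaft, pin, roll) turns and sinks together. Pushing or turning the flange against it with over 25 N is forcing it.
- hub_face (a point): Centre of the flat grey hub face (71 mm across), 54 mm above the unwinder's origin, where the flange seats. The hub is sprung: pushed down it gives way at 3 N, then 1 N per mm, up to 7 mm (10 N), then is rigid; it springs back. A brake (0.15 N m) holds it at any angle. It turns clockwise from above to a hard stop. The reported point is for the unpressed hub.
- shaft_tip (a point): Top of the steel shaft on the hub axis, 88 mm above the unwinder's origin. Shaft 12 mm across from z 54 to 82 mm, then tapering to 6 mm across at z 88 mm.
- pin_at_stop (a point): Where the tip of the brass drive pin is when the hub is AT ITS STOP: (-30, 0, 66) mm in the unwinder's frame. Pin 6 mm across, z 54 to 66 mm, chamfer 0.4 mm. The pin starts 0.55 to 1.4 rad short of this, at angle pi+0.55 to pi+1.4 about the unwinder's z from its +x (right of the front). Its actual angle is not reported: look, or feel for it.
- flange: Loose blue flange, 0.12 to 0.2 kg, flat on the desk. Origin: centre of underside; z up. Plate 92 mm across, 8 mm thick; through bore 13.5 mm at the centre, through pin hole 8 mm at (-30, 0) mm, orange stripe from the hole outward along -x. Grip boss z 8 to 32 mm, 36 mm in x, 26 mm in y between flats (grip across y), bored through. Locked, its axes are parallel to the unwinder's.
- lock_mark (a point): Orange mark on top of the unwinder's foot, at the middle of its front edge, (-57, 0, 14) mm in the unwinder's frame.
- ink_bottle: Bystander: square dark blue ink bottle with black cap, 53x52x60 mm; origin at the centre of its underside.
- sharpener: Bystander: small brass pencil sharpener, 18x28x16 mm; origin at the centre of its underside.
- bulldog_clip: Bystander: black bulldog clip lying down, 32x50x12 mm; origin at the centre of its underside.
There are look-alikes about, which are no part of the job. There is more than one size of the unwinder; the job needs the middle-sized.

How it is judged (in metres and radians):
On the way, in this order (a step that is already met when the one before it is completed fails the run):
1. the flange lies fully home on the hub, over shaft and pin, while the hub is still short of its stop (z of flange in the frame of unwinder below 0.057 m and horizontal distance between flange and unwinder below 0.004 m and angle between the z axis of flange and the z axis of unwinder, either way round below 0.06 rad and angle between the x axis of flange and the x axis of unwinder, either way round above 0.3 rad), for 0.2 s.
2. still home, the flange has been turned to the stop, stripe to the orange mark (z of flange in the frame of unwinder below 0.057 m and horizontal distance between flange and unwinder below 0.004 m and angle between the x axis of flange and the x axis of unwinder, either way round below 0.12 rad), for 0.2 s.
At the end, for the whole second after the job is handed in: The flange lies at rest, released, flat on the hub over shaft and pin: its underside 51 to 57 mm above the unwinder's underside, centred within 4 mm, level within 0.06 rad, its stripe within 0.12 rad of the direction to the orange mark (all of step 2 and z of flange in the frame of unwinder above 0.051 m and angle between the z axis of flange and the z axis of unwinder, either way round below 0.06 rad and linear speed of flange below 0.02 m/s); the robot touches nothing.
It fails at once if the flange is pushed or turned against the unwinder with more than 25 N (contact force between flange and unwinder above 25 N).
It fails at once if the ink bottle is moved by more than 20 mm (distance of ink_bottle from where it was at the start of the episode above 0.02 m).
It fails at once if the sharpener is moved by more than 20 mm (distance of sharpener from where it was at the start of the episode above 0.02 m).
It fails at once if the bulldog clip is moved by more than 20 mm (distance of bulldog_clip from where it was at the start of the episode above 0.02 m).
It also fails if it takes over 72 s, if anything falls off the work surface, if the arm or the gripper's body presses on something with over 40 N, if the wrist force passes 120 N, or if a joint passes its speed limit or range.

### The arm

A 6-joint arm with a two-finger parallel gripper is mounted at the origin on a cart in front of the work surface, level with it; the furniture and walls round the work are solid. World frame = base frame: x ahead of the robot, y to its left, z up, the work surface at z = 0. Lengths are in mm, angles in rad, forces in N, time in s.
With the tool pointing down it reaches from about 300 to 950 mm from the base axis. Payload 3.1 kg.
Tool frame: the origin (TCP) lies at the very end of the fingers, on their centre line; the grasp point (between the pads) lies 19 mm behind it (bot.grasp_offset is the distance from the TCP to the grasp point, in mm); z points along the fingers, y is the line along which they close (so a half turn about z gives the same grasp; the last joint's range is limited). The gripper opens to 85 mm and grips with 20 to 120 N. Pads are 22 mm wide; open, the fingers measure 114 mm over their backs; the gripper's body (76 mm by 85 mm) begins 54 mm behind the grasp point. The pads swing forward as they close: fully open they stand 13 mm farther back than shut.
Start: joints at [-1.245, 0.308, 1.634, -0, 1.2, -0.07], TCP at [240.941, -576.697, 231.272] pointing down, gripper open.
Joint ranges: [-3.06, 3.06], [-0.79, 1.96], [0.05, 2.63], [-1.19, 4.34], [0.05, 2.64], [-2.94, 2.94]. Speed limits (rad/s): [2.79, 2.79, 3.14, 3.14, 3.14, 3.14].

### API

Orientations are given as [roll, pitch, yaw] about the fixed x, y, z axes, in that order (R = Rz(yaw) Ry(pitch) Rx(roll)).
In Python, from bench import sense, eyes, bot gives the robot as it stands. The module is installed in compiled form; this text tells all that it offers.
- The arm moves only by the shell command python3 -m creep 'ROWS' [OPENING] [FORCE]. ROWS is JSON, a list of rows, each a list of 2 entries, a list of its own where there are three numbers: the shift along the tool's x, y, z in units of 30 mm (1.0 is 30 mm), then the turn, a rotation vector about the tool's x, y, z in rad. A call has 1 to 5 rows; each row shifts and turns the commanded pose from where the row before left it, along the tool's axes as they then stand; what a row does not reach is not made up. A row lasts 1/8 s, in which the tool goes at most 62.5 mm and 10.7 degrees, less where a joint would pass 70% of its speed; a pose out of reach is approached as far as the arm can. A call is refused whole if a number of a shift passes 1 or a number of a turn 0.188, either way. A call with a gripper value outside its range is refused whole. OPENING is the finger opening in mm, from 0 to 85.4, set as the call begins (- or left out, the last holds). The fingers move at their own pace and stop on an object; FORCE is the grip in N (left out, the last holds). Time passes only in rows, so rows that do not move let the fingers close. It gives the time, the measured TCP pose, the force, the opening and the grip force at its end, in the units of the state.
- sense(): the state, without advancing time (a new reading comes with each control period).
- eyes.get_image(name): name is "side" or "top" or "wrist"; returns the picture (384x512x3 uint8, blue, green, red); there is no depth.
- eyes.calibration(name): a dict with "fx", "fy", "cx", "cy" (pixels), "k1" (the pictures are not rectified: a ray, as slopes to the right and down, at radius r is drawn at 1 + k1 r^2 times it, then the intrinsics apply), "rvec" (rotation vector, rad) and "tvec" (3), from world to camera coordinates, as OpenCV has them. Camera axes: x right, y down, z forward; pixel columns grow to the right and rows downward; lengths in mm; the calibration is good to about 2 mm. A picture is of the moment at which its call begins: read the wrist's pose just before it. calibration takes no time and is no camera call; for the wrist camera it gives the pose at the moment of the call.
- bot.job_done(): hands the job in; it is judged then, once.
The state is a dict: "clock": time; "joint_positions": joint angles; "qvel": joint speeds; "joint_torque": joint torques, N m; "tcp_pos": TCP position; "eef_rot": TCP orientation; "wrist_force": force on the tool from outside, world axes, zero at the start; "ft_torque": the same for the moment, N m; "opening": finger opening in mm; "grasp_force": force on a finger pad.
Only numpy, scipy, OpenCV 4.12 (cv2) and the standard library are available. Lean on these libraries where they do the work, as an engineer would, in place of code of your own. Each camera call takes 0.05 s, during which the arm holds its last target. There are 200 camera calls.

## Working session

There is one attempt and no reset: what is moved stays moved. The work goes in short steps, Python scripts to look and compute and a shell command to move; the robot and the scene stay as the last step left them, time stands still between calls to the robot, and variables do not carry over. Pictures are saved under pics/ and viewed, at most 13 in all, crops included, and the job is handed in when it is done.

```bash
mkdir -p pics; ls
python3 - <<'E'
from bench import sense, eyes, bot
import cv2
s=sense(); print({k:s[k] for k in('clock','tcp_pos','eef_rot','opening')},bot.grasp_offset)
for n in('side','top','wrist'):
    c=eyes.calibration(n); print(n,c); cv2.imwrite(f'pics/{n}0.png',eyes.get_image(n))
E
```

```text
pics
{'clock': 0.0, 'tcp_pos': array([ 240.65506707, -575.89786509,  230.02351688]), 'eef_rot': array([-3.13926899e+00, -1.38891314e-04,  3.95767638e-01]), 'opening': 85.70016757693526} 18.700000000000003
side {'fx': 387.71732967280155, 'fy': 387.71732967280155, 'cx': 256.6959300659719, 'cy': 196.3605067335594, 'k1': -0.06058567340310662, 'rvec': array([ 1.9709781 ,  0.01579055, -0.04190671]), 'tvec': array([-561.64838716,  102.7853593 , 1136.27104501])}
top {'fx': 471.2631914252455, 'fy': 471.2631914252455, 'cx': 255.87485429720198, 'cy': 199.5571821222307, 'k1': -0.03529985945990229, 'rvec': array([ 2.19957163, -2.1536007 ,  0.08000187]), 'tvec': array([  12.56390342,  550.51556052, 1412.33681635])}
wrist {'fx': 287.998737163856, 'fy': 287.998737163856, 'cx': 251.42295666791202, 'cy': 188.2046411595181, 'k1': -0.01409140720432918, 'rvec': array([-2.42639364,  1.61626065,  0.21645694]), 'tvec': array([-624.7019894 ,  -32.75135059,  377.87632852])}
```

View pics/top0.png

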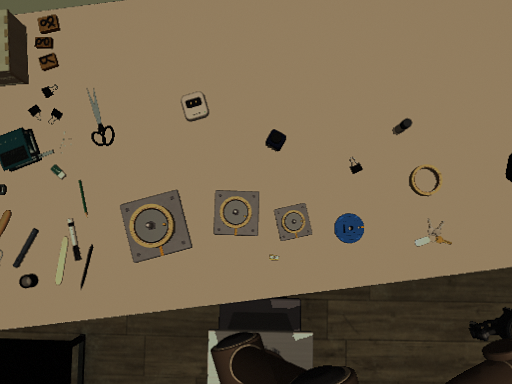

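View pics/side0.png

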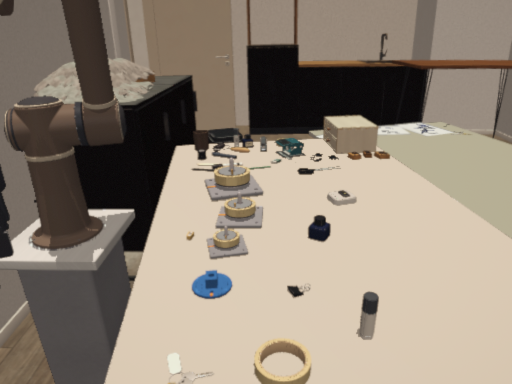

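Candidates in the top view: unwinders at (155,226) large, (236,213) middle and (293,221) small. The only blue flange is at (349,228). The ink bottle (276,140) is dark blue, and the tape ring (425,181) is a look-alike of the roll. I choose the middle unwinder at (236,213).

```bash
cat > h.py <<'E'
import numpy as np, cv2
from bench import sense, eyes, bot
from scipy.spatial.transform import Rotation as Ro
def ray(c,p):
    D=np.array([c['k1'],0,0,0.]); K=np.array([[c['fx'],0,c['cx']],[0,c['fy'],c['cy']],[0,0,1]])
    u=cv2.undistortPoints(np.array([[p]],float),K,D)[0,0]
    R=cv2.Rodrigues(c['rvec'])[0]; return -R.T@c['tvec'], R.T@np.array([u[0],u[1],1])
def plane(c,p,z):
    o,d=ray(c,p); return o+d*(z-o[2])/d[2]
def proj(c,P):
    K=np.array([[c['fx'],0,c['cx']],[0,c['fy'],c['cy']],[0,0,1]])
    return cv2.projectPoints(np.array(P,float).reshape(-1,1,3),c['rvec'],c['tvec'],K,np.array([c['k1'],0,0,0.]))[0][:,0]
def meet(rs):
    A=0;b=0
    for o,d in rs:
        d=d/np.linalg.norm(d);M=np.eye(3)-np.outer(d,d);A=A+M;b=b+M@o
    X=np.linalg.solve(A,b); return X,[round(float(np.linalg.norm(np.cross(X-o,d/np.linalg.norm(d)))),1) for o,d in rs]
def blobs(m,n=20):
    k,l,s,c=cv2.connectedComponentsWithStats(m.astype(np.uint8)*255)
    return [(c[i].round(1).tolist(),int(s[i,4]),s[i,:4].tolist()) for i in range(1,k) if s[i,4]>=n]
def cols(im):
    h=cv2.cvtColor(im,cv2.COLOR_BGR2HSV).astype(int);H,S,V=h[...,0],h[...,1],h[...,2]
    return (H>98)&(H<125)&(S>150)&(V>70), (H>3)&(H<17)&(S>185)&(V>110)   # blue, orange
E
python3 - <<'E'
from h import *
c=eyes.calibration('top');im=cv2.imread('pics/top0.png')
for n,p,z in [('flange',(349,228),8),('mid',(236,213),88),('large',(155,226),100),('small',(293,221),60),('ink',(276,140),60),('sharp',(274,257),16),('clip',(355,165),12)]: print(n,plane(c,p,z).round(0))
b,o=cols(im);print('blue',blobs(b,30));print('or',blobs(o,3))
w=cv2.resize(im[180:270,200:380],None,fx=4,fy=4,interpolation=cv2.INTER_CUBIC)
cv2.imwrite('pics/crop1.png',cv2.convertScaleAbs(w,alpha=1.5))
E
```

```text
flange [ 470. -263.    8.]
mid [505.  80.  88.]
large [462. 312. 100.]
small [486. -87.  60.]
ink [727. -33.  60.]
sharp [377. -34.  16.]
clip [ 664. -279.   12.]
blue [([348.6, 227.7], 597, [335, 214, 29, 29])]
or [([160.8, 246.8], 4, [160, 246, 2, 3])]
```

View pics/crop1.png

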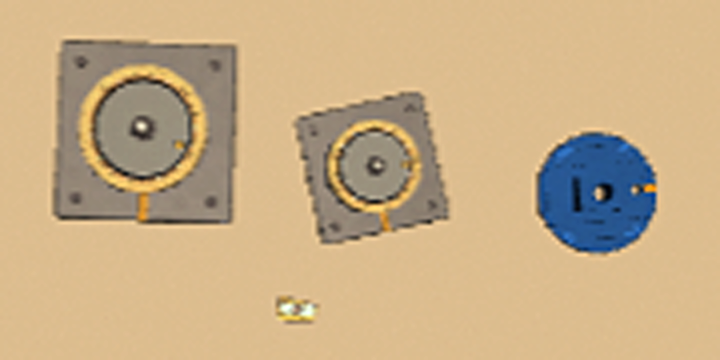

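The crop shows the middle unwinder at crop (143,127), its orange mark at (143,207) on the robot side, and its brass pin at (180,146), about pi+1.1. The flange is at crop (597,192), with its stripe pointing right towards -y, so its yaw is about 1.57. I move over the flange.

```bash
python3 -m creep '[[[0.9,-0.55,0],[0,0,0]],[[0.9,-0.55,0],[0,0,0]],[[0.9,-0.55,0],[0,0,0]],[[0.9,-0.55,0],[0,0,0]],[[0.9,-0.55,0],[0,0,0]]]'
python3 -m creep '[[[0.9,-0.55,0],[0,0,0]],[[0.9,-0.55,0],[0,0,0]],[[0.9,-0.55,0],[0,0,0]],[[0.9,-0.55,0],[0,0,0]],[[0.9,-0.55,0],[0,0,0]]]'
python3 -m creep '[[[0,0,0],[0,0,-0.168]],[[0,0,0],[0,0,-0.168]],[[0,0,0],[0,0,-0.168]],[[0,0,0],[0,0,-0.168]],[[0,0,0],[0,0,-0.168]]]'
python3 -m creep '[[[0,0,0],[0,0,-0.168]],[[0,0,0],[0,0,-0.168]],[[0,0,0],[0,0,0]],[[0,0,0],[0,0,0]]]'
python3 - <<'E'
from h import *
s=sense();c=eyes.calibration('wrist');im=eyes.get_image('wrist');cv2.imwrite('pics/w1.png',im)
R=cv2.Rodrigues(c['rvec'])[0];o=-R.T@c['tvec'];T=Ro.from_euler('xyz',s['eef_rot']).as_matrix()
print(s['tcp_pos'],s['eef_rot'],'cam in tool',(T.T@(o-s['tcp_pos'])).round(1),'viewdir tool',(T.T@R[2]).round(3))
b,o=cols(im);print(blobs(b,50),blobs(o,5)); print(proj(c,[[470,-263,8],[470,-263,32]]))
E
```

```text
clock: 0.78
tcp_pos: [334.1, -447.4, 230.9]
eef_rot: [-3.141, -0.0, 0.396]
wrist_force: [0.8, -0.7, 0.1]
opening: 85.3
grasp_force: 0.0
clock: 1.4
tcp_pos: [426.8, -319.3, 231.0]
eef_rot: [-3.141, 0.0, 0.396]
wrist_force: [1.0, -0.0, -0.2]
opening: 85.7
grasp_force: 0.0
clock: 2.02
tcp_pos: [426.2, -320.1, 230.9]
eef_rot: [-3.141, -0.0, 1.241]
wrist_force: [0.6, -0.6, 0.2]
opening: 85.4
grasp_force: 0.0
clock: 2.52
tcp_pos: [426.3, -320.3, 231.1]
eef_rot: [-3.141, -0.0, 1.569]
wrist_force: [0.1, -0.2, -0.5]
opening: 85.3
grasp_force: 0.0
[ 426.33510911 -320.25040047  231.08461079] [-3.14129648e+00 -2.58648317e-04  1.56945301e+00] cam in tool [  65.2    1.1 -142.1] viewdir tool [-0.261 -0.001  0.965]
[] []
[[286.09559641 117.2436588 ]
 [288.50186528 117.70553247]]
```

View pics/w1.png

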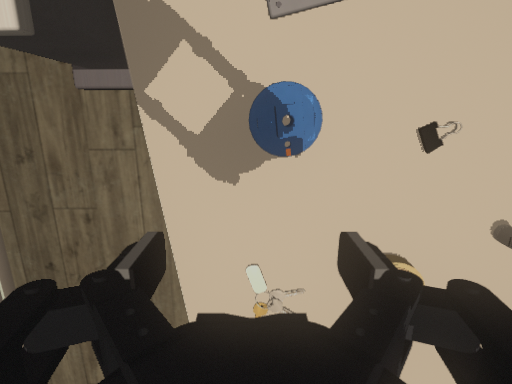

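The wrist view shows the flange at (286,119) with its stripe at (289,153). I tune the masks on it and move closer for a second view.

```bash
python3 - <<'E'
import cv2
im=cv2.imread('pics/w1.png');h=cv2.cvtColor(im,cv2.COLOR_BGR2HSV)
for x,y in [(265,100),(310,130),(289,153),(289,150),(288,145),(285,120),(269,120),(270,84)]: print((x,y),im[y,x],h[y,x])
E
python3 -m creep '[[[0.8,0.8,0.5],[0,0,0]],[[0.8,0.7,0.5],[0,0,0]],[[0,0,0.4],[0,0,0]],[[0,0,0],[0,0,0]]]'
python3 - <<'E'
from h import *
c=eyes.calibration('wrist');im=eyes.get_image('wrist');cv2.imwrite('pics/w2.png',im);np.save('w2.npy',c,allow_pickle=True);print(proj(c,[[470,-263,8]]))
E
```

```text
(265, 100) [88 64 49] [108 113  88]
(310, 130) [146 106  73] [106 128 146]
(289, 153) [ 50  89 159] [ 11 175 159]
(289, 150) [ 52  90 158] [ 11 171 158]
(288, 145) [ 88 100 111] [ 16  53 111]
(285, 120) [ 93 108 121] [ 16  59 121]
(269, 120) [88 64 47] [108 119  88]
(270, 84) [143 164 181] [ 17  54 181]
clock: 3.08
tcp_pos: [470.4, -272.0, 188.0]
eef_rot: [-3.139, -0.001, 1.572]
wrist_force: [0.2, -0.4, 0.1]
opening: 85.3
grasp_force: 0.0
[[250.75747318 162.22010789]]
```

View pics/w2.png

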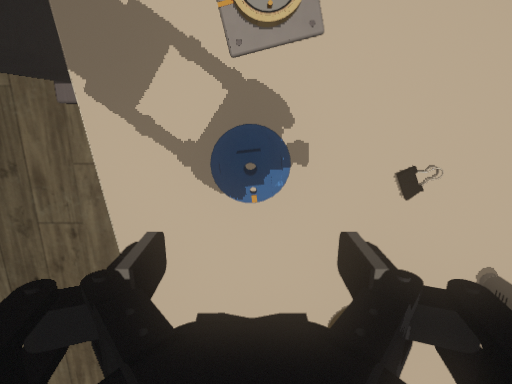

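The second wrist view shows the flange at (251,163) with its stripe at (254,199). I measure it with the top view as the second ray.

```bash
sed -i 's/^    return (H>98).*/    return (H>98)\&(H<122)\&(S>75)\&(V>35), (H>5)\&(H<20)\&(S>150)\&(V>100)/' h.py
cat >> h.py <<'E'
def flange(c,im,near,z=8):
    b,o=cols(im); m=b.astype(np.uint8)
    k,l,s,ce=cv2.connectedComponentsWithStats(m); i=1+int(np.argmax(s[1:,4]))
    cn=max(cv2.findContours((l==i).astype(np.uint8),cv2.RETR_EXTERNAL,cv2.CHAIN_APPROX_NONE)[0],key=cv2.contourArea)
    e=cv2.fitEllipse(cv2.convexHull(cn)); C=plane(c,e[0],z)
    st=[q for q in blobs(o,3) if np.hypot(*(np.array(q[0])-e[0]))<max(e[1])*.6]
    return e,C,st
E
python3 - <<'E'
from h import *
for n,c,im in [('w',np.load('w2.npy',allow_pickle=True).item(),cv2.imread('pics/w2.png')),('t',eyes.calibration('top'),cv2.imread('pics/top0.png'))]:
    e,C,st=flange(c,im,None); print(n,e,'C',C.round(1))
    hull=plane(c,(e[0][0]+e[1][0]/2,e[0][1]),8)[:2]-plane(c,(e[0][0]-e[1][0]/2,e[0][1]),8)[:2]; print('dia',np.linalg.norm(hull).round(1))
    for q in st:
        S=plane(c,q[0],8); d=S-C; print(q,S.round(1),'r',np.hypot(d[0],d[1]).round(1),'yaw',np.arctan2(-d[1],-d[0]).round(3))
    globals()['r'+n]=ray(c,e[0]); 
    if st: globals()['s'+n]=ray(c,max(st,key=lambda q:q[1])[0])
print('tri centre',meet([rw,rt]))
try: print('tri stripe',meet([sw,st_]) if 0 else meet([sw,globals()['st']]))
except Exception as x: print(x)
E
```

```text
w ((250.05189514160156, 162.9080352783203), (77.77729797363281, 78.91410064697266), 95.47354125976562) C [ 469.2 -263.8    8. ]
dia 88.0
([253.9, 198.5], 29, [252, 195, 5, 7]) [ 473.7 -305.9    8. ] r 42.3 yaw 1.676
t ((348.7619934082031, 227.79368591308594), (28.959266662597656, 29.448413848876953), 141.79083251953125) C [ 470.5 -261.8    8. ]
dia 88.8
([362.0, 226.5], 6, [361, 226, 3, 2]) [ 475.3 -302.3    8. ] r 40.9 yaw 1.688
tri centre (array([ 469.74919341, -260.17940984,   22.21414397]), [1.2, 1.2])
tri stripe (array([ 473.7766049 , -293.12505053,   49.8605047 ]), [0.4, 0.4])
```

```bash
python3 -m creep '[[[0,0,0.8],[0,0,-0.055]],[[0,0,0.8],[0,0,-0.055]],[[0,0,0.8],[0,0,0]],[[0,0,0],[0,0,0]]]'
python3 - <<'E'
from h import *
s=sense();c=eyes.calibration('wrist');im=eyes.get_image('wrist');cv2.imwrite('pics/w3.png',im);np.save('w3.npy',c,allow_pickle=True)
c2=np.load('w2.npy',allow_pickle=True).item(); cs=eyes.calibration('side');sd=cv2.imread('pics/side0.png')
A=flange(c2,cv2.imread('pics/w2.png'),0);B=flange(c,im,0);D=flange(cs,sd,0)
for c_,X in((c,B),(cs,D)):
    print(X)
    for q in X[2]:
        S=plane(c_,q[0],8);d=S-X[1];print(S.round(1),np.hypot(d[0],d[1]).round(1),np.arctan2(-d[1],-d[0]).round(3))
print('tri',meet([ray(c2,A[0][0]),ray(c,B[0][0])]),meet([ray(c,B[0][0]),ray(cs,D[0][0])]))
st=[ray(k,max(X[2],key=lambda q:q[1])[0]) for k,X in((c2,A),(c,B),(cs,D)) if X[2]]
print('stripe',meet(st)); print(s['tcp_pos'],s['eef_rot'])
x,y=map(int,B[0][0]);cv2.imwrite('pics/w3c.png',cv2.resize(im[max(0,y-75):y+75,x-90:x+90],None,fx=4,fy=4))
x,y=map(int,D[0][0]);print(x-90,y-75)
E
```

```text
clock: 3.62
tcp_pos: [469.7, -272.3, 116.1]
eef_rot: [-3.139, -0.002, 1.68]
wrist_force: [-0.1, 0.4, -0.0]
opening: 85.2
grasp_force: 0.0
(((251.06063842773438, 175.9423370361328), (97.91526794433594, 100.60157012939453), 92.24947357177734), array([ 468.95219461, -263.1924325 ,    8.        ]), [([251.5, 220.5], 48, [249, 217, 6, 8])])
[ 473.9 -305.2    8. ] 42.3 1.689
(((211.43162536621094, 284.45245361328125), (26.412601470947266, 38.947547912597656), 82.47803497314453), array([ 469.04278976, -271.84593779,    8.        ]), [([211.0, 294.0], 3, [211, 293, 1, 3])])
[ 472.9 -306.5    8. ] 34.8 1.68
tri (array([ 469.14583594, -265.89722451,   -4.09297139]), [0.0, 0.0]) (array([ 468.36552876, -264.47633354,    2.75941976]), [0.7, 0.7])
stripe (array([ 473.45926828, -305.77540433,    7.51826863]), [0.3, 0.6, 0.7])
[ 469.68018539 -272.29579279  116.05076905] [-3.13869049e+00 -2.23279809e-03  1.68018493e+00]
121 209
```

View pics/w3c.png

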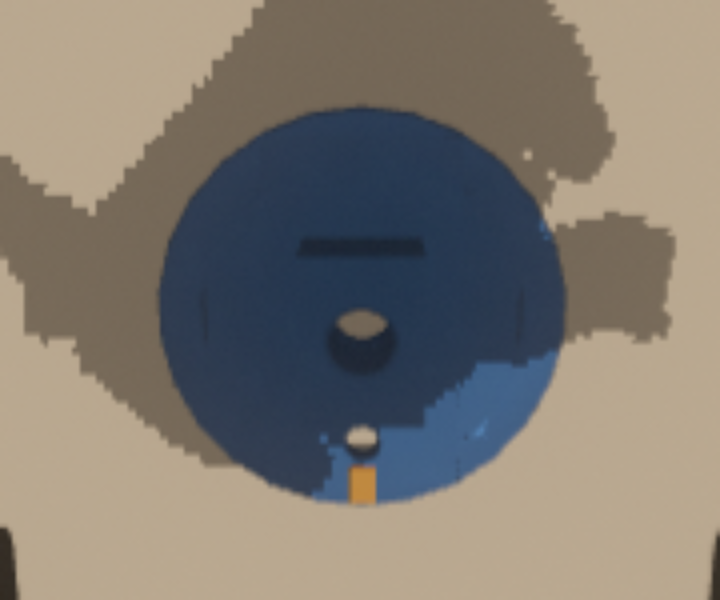

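The triangulated stripe height of 7.5 mm matches the plate top. The flange centre is at (469,-263.2) with yaw 1.685. I descend and grip.

```bash
python3 -m creep '[[[0.3,0.01,0.8],[0,0,-0.005]],[[0,0,0.8],[0,0,0]],[[0,0,0.8],[0,0,0]],[[0,0,0.75],[0,0,0]],[[0,0,0.38],[0,0,0]]]'
python3 -m creep '[[[0,0,0],[0,0,0]],[[0,0,0],[0,0,0]]]'
```

```text
clock: 4.3
tcp_pos: [471.3, -264.1, 11.8]
eef_rot: [3.141, 0.001, 1.686]
wrist_force: [-0.0, 0.2, -0.3]
opening: 85.5
grasp_force: 0.0
clock: 4.55
tcp_pos: [471.7, -264.1, 12.6]
eef_rot: [3.14, 0.002, 1.687]
wrist_force: [0.5, -0.3, 0.7]
opening: 85.0
grasp_force: 0.0
```

```bash
python3 -m creep '[[[0,0,0.05],[0,0,0]],[[0,0,0],[0,0,0]],[[0,0,0],[0,0,0]],[[0,0,0],[0,0,0]],[[0,0,0],[0,0,0]]]' 15 60
python3 -m creep '[[[0,0,0],[0,0,0]],[[0,0,0],[0,0,0]],[[0,0,0],[0,0,0]],[[0,0,0],[0,0,0]]]'
python3 -m creep '[[[0,0,-0.5],[0,0,0]],[[0,0,-1],[0,0,0]],[[0,0,-1],[0,0,0]],[[0,0,-1],[0,0,0]],[[0,0,-1],[0,0,0]]]'
python3 - <<'E'
from h import *
s=sense();print(s['tcp_pos'],s['eef_rot'],s['opening'],s['grasp_force'])
T=Ro.from_euler('xyz',s['eef_rot']).as_matrix()
print('tool d to (440,60):',T.T@np.array([440-s['tcp_pos'][0],60-s['tcp_pos'][1],180-s['tcp_pos'][2]])/30)
E
```

```text
clock: 5.18
tcp_pos: [471.1, -263.6, 10.3]
eef_rot: [3.141, 0.001, 1.687]
wrist_force: [-0.2, 0.4, 2.1]
opening: 25.0
grasp_force: 60.7
clock: 5.68
tcp_pos: [471.1, -263.6, 10.2]
eef_rot: [3.141, 0.001, 1.687]
wrist_force: [-0.1, -0.2, 4.7]
opening: 24.5
grasp_force: 60.9
clock: 6.3
tcp_pos: [469.7, -262.6, 145.4]
eef_rot: [-3.14, -0.001, 1.687]
wrist_force: [1.3, 0.8, -2.1]
opening: 24.8
grasp_force: 60.0
[ 469.74280639 -262.56896819  145.41983031] [-3.14028207e+00 -1.36721687e-03  1.68672579e+00] 24.798653996863145 59.976952224969864
tool d to (440,60): [10.79637048  0.25745435 -1.13825081]
```

```bash
python3 -m creep '[[[0.8,0,-0.4],[0,0,0]],[[0.9,0,-0.4],[0,0,0]],[[0.9,0,-0.4],[0,0,0]],[[0.9,0,0],[0,0,0]],[[0.9,0,0],[0,0,0]]]'
python3 -m creep '[[[0.9,0,0],[0,0,0]],[[0.9,0,0],[0,0,0]],[[0.9,-0.08,0],[0,0,0]]]'
python3 -m creep '[[[0,0,0],[0,0,0.15]],[[0,0,0],[0,0,0.15]],[[0,0,0],[0,0,0.15]],[[0,0,0],[0,0,0.14]],[[0,0,0],[0,0,0]]]'
python3 - <<'E'
from h import *
s=sense();c=eyes.calibration('wrist');im=eyes.get_image('wrist');cv2.imwrite('pics/w4.png',im);np.save('w4.npy',c,allow_pickle=True)
print(s['tcp_pos'],s['eef_rot'],proj(c,[[505,80,88],[505,80,54]]))
E
```

```text
clock: 6.92
tcp_pos: [454.3, -130.9, 180.7]
eef_rot: [-3.141, -0.001, 1.687]
wrist_force: [0.4, -0.7, -1.8]
opening: 24.9
grasp_force: 60.0
clock: 7.3
tcp_pos: [442.5, -50.8, 180.6]
eef_rot: [-3.14, -0.001, 1.687]
wrist_force: [1.2, 0.2, -1.7]
opening: 25.1
grasp_force: 60.0
clock: 7.92
tcp_pos: [442.7, -51.8, 180.5]
eef_rot: [-3.14, 0.0, 1.098]
wrist_force: [-0.6, 0.5, -2.5]
opening: 24.7
grasp_force: 60.0
[442.73198533 -51.75802421 180.52833271] [-3.14018475e+00  2.47039211e-04  1.09847621e+00] [[243.7191433   -4.29031632]
 [244.84209967  11.38075141]]
```

View pics/w4.png

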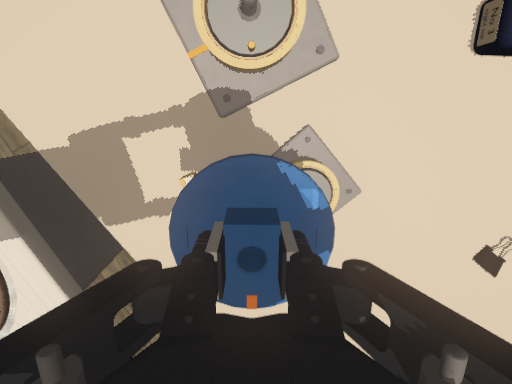

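The view shows the middle unwinder at the top: shaft at about (249,5), pin at (251,45), mark at (197,50). The flange is square in hand with its stripe at (252,301). I move nearer and take two views.

```bash
python3 -m creep '[[[0.8,-0.7,0],[0,0,0]],[[0.8,-0.7,0],[0,0,0]],[[0,0,0],[0,0,0]],[[0,0,0],[0,0,0]]]'
python3 - <<'E'
from h import *
s=sense();c=eyes.calibration('wrist');im=eyes.get_image('wrist');cv2.imwrite('pics/w5.png',im);np.save('w5.npy',c,allow_pickle=True)
E
python3 -m creep '[[[0,0.9,0],[0,0,0]],[[0,0.9,0],[0,0,0]],[[0,0.9,0],[0,0,0]],[[0,0,0],[0,0,0]],[[0,0,0],[0,0,0]]]'
python3 - <<'E'
from h import *
s=sense();c=eyes.calibration('wrist');im=eyes.get_image('wrist');cv2.imwrite('pics/w6.png',im);np.save('w6.npy',c,allow_pickle=True)
a=cv2.imread('pics/w5.png');cv2.imwrite('pics/w56.png',np.vstack([cv2.resize(q[0:150,130:400],None,fx=2,fy=2) for q in(a,im)]))
for n in('w5','w6'):
    c=np.load(n+'.npy',allow_pickle=True).item();im=cv2.imread(f'pics/{n}.png');h=cv2.cvtColor(im,cv2.COLOR_BGR2HSV)
    print(n,proj(c,[[505,80,88],[505,80,54],[448,80,14]]).round(0).tolist()); print(blobs(cols(im)[1],8))
E
```

```text
clock: 8.48
tcp_pos: [428.2, 9.6, 180.9]
eef_rot: [3.141, 0.0, 1.098]
wrist_force: [-0.1, 0.1, -1.4]
opening: 24.6
grasp_force: 60.0
clock: 9.15
tcp_pos: [499.4, -27.4, 180.4]
eef_rot: [-3.14, 0.001, 1.096]
wrist_force: [-0.4, 0.5, -1.8]
opening: 25.0
grasp_force: 60.0
w5 [[298.0, 67.0], [292.0, 73.0], [236.0, 105.0]]
[([236.5, 102.7], 79, [229, 97, 16, 12]), ([251.5, 302.0], 129, [247, 296, 10, 13])]
w6 [[192.0, 66.0], [200.0, 72.0], [159.0, 104.0]]
[([157.5, 103.2], 56, [153, 99, 11, 9]), ([251.4, 301.5], 138, [247, 295, 10, 14])]
```

View pics/w56.png

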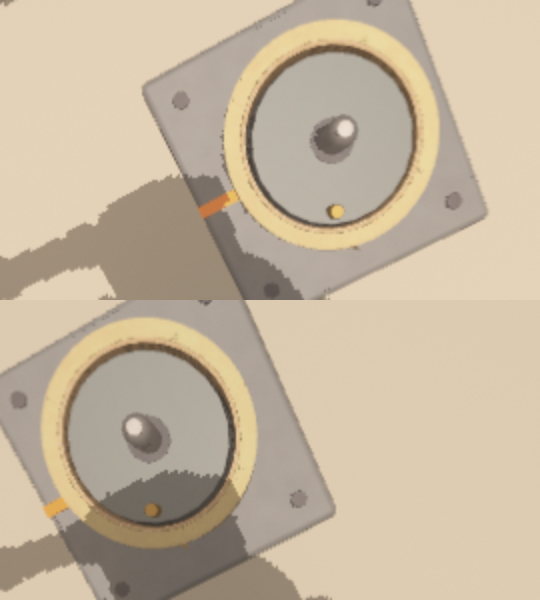

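The upper view (w5) has the shaft tip at full-image (302,64), pin (298,106) and mark (237,103). The lower view (w6) has tip (197,63), pin (206,105) and mark (157,103). I refine these by masks and triangulate.

Run:
```python
from h import *
P={}
for n,t,p,m in(('w5',(302,64),(298,106),(236.5,102.7)),('w6',(197,63),(206,105),(157.5,103.2))):
    c=np.load(n+'.npy',allow_pickle=True).item();im=cv2.imread(f'pics/{n}.png');h=cv2.cvtColor(im,cv2.COLOR_BGR2HSV).astype(int)
    def near(mask,p,r): 
        yy,xx=np.mgrid[:384,:512];q=mask&((xx-p[0])**2+(yy-p[1])**2<r*r); b=blobs(q,3);return max(b,key=lambda k:k[1])
    T=near((h[...,2]>190)&(h[...,1]<60),t,9)
    Q=near((h[...,1]>110)&(h[...,0]<30),p,7)
    # hub face disc: grey low-sat
    print(n,T,Q)
    P[n]=(c,T[0],Q[0],m)
R={}
for i,k in((1,'tip'),(2,'pin'),(3,'mark')):
    print(k,meet([ray(P[n][0],P[n][i]) for n in P]),[plane(P[n][0],P[n][i],{1:88,2:66,3:14}[i])[:2].round(1).tolist() for n in P])
```

```text
w5 ([302.4, 63.8], 57, [299, 60, 8, 9]) ([297.4, 105.3], 39, [294, 103, 8, 6])
w6 ([196.6, 63.0], 55, [193, 59, 8, 9]) ([206.0, 104.6], 42, [202, 102, 9, 6])
tip (array([509.32078325,  80.58265903,  87.85820796]), [0.0, 0.0]) [[509.3, 80.6], [509.3, 80.5]]
pin (array([497.16504141,  53.22907669,  60.46074014]), [0.0, 0.0]) [[496.4, 53.5], [497.9, 52.7]]
mark (array([449.08161652,  80.94090057,  19.44673062]), [0.4, 0.4]) [[449.1, 81.6], [447.4, 81.5]]
```

Run:
```python
from h import *
s=sense();c=np.load('w6.npy',allow_pickle=True).item();im=cv2.imread('pics/w6.png');p=s['tcp_pos'];T=Ro.from_euler('xyz',s['eef_rot']).as_matrix()
L=lambda X:(T.T@(X-p)).round(2)
print('stripe',L(plane(c,(251.4,301.5),p[2]-2.2)))
h=cv2.cvtColor(im,cv2.COLOR_BGR2HSV);V=h[...,2].astype(int)
roi=V[235:285,232:272]; print('V med',np.median(roi),roi.min())
m=np.zeros(V.shape,bool);m[235:285,232:272]=(roi<np.median(roi)-12);b=blobs(m,20);print(b)
for q in b: print('bore',L(plane(c,q[0],p[2]+21.8)))
# rim top arc of plate: blue pixels above row 235, cleaned
bl=cols(im)[0].astype(np.uint8);cn=max(cv2.findContours(bl,cv2.RETR_EXTERNAL,cv2.CHAIN_APPROX_NONE)[0],key=cv2.contourArea)[:,0]
pts=np.array([L(plane(c,q,p[2]-2.2)) for q in cn]);r=np.hypot(pts[:,0],pts[:,1]);k=(np.abs(r-46)<4)
A=np.c_[2*pts[k,:2],np.ones(k.sum())]
for _ in range(4):
    x=np.linalg.lstsq(A,(pts[k,:2]**2).sum(1),rcond=None)[0];R=np.sqrt(x[2]+x[0]**2+x[1]**2)
    k=np.abs(np.hypot(pts[:,0]-x[0],pts[:,1]-x[1])-R)<0.8;A=np.c_[2*pts[k,:2],np.ones(k.sum())]
print('rim',x[:2],R,k.sum())
print('tool y of flange bias; pose',p,s['eef_rot'])
```

```text
stripe [-41.65   1.41   2.22]
V med 98.0 61
[([251.4, 258.9], 624, [237, 246, 30, 27])]
bore [ -0.81   1.46 -21.8 ]
rim [-0.58154347  1.37895807] 44.492950351289565 359
tool y of flange bias; pose [499.14521706 -27.17914366 180.35763201] [-3.13971485e+00  5.52131775e-04  1.09646472e+00]
```

Check: the tip's z of 87.9 fits 88, and the pin radius of 30.0 fits 30. The pin angle is pi+1.149, so the flange yaw must be 1.149. The target TCP is (508.3, 81.8).

```bash
python3 -m creep '[[[0.85,-0.35,0],[0,0,0]],[[0.85,-0.35,0],[0,0,0]],[[0.85,-0.35,0],[0,0,0]],[[0.82,-0.35,0],[0,0,-0.053]],[[0,0,0],[0,0,0]]]'
python3 -m creep '[[[0,0,0.6],[0,0,0]],[[0,0,0.6],[0,0,0]],[[0,0,0.6],[0,0,0]],[[0,0,0.4],[0,0,0]],[[0,0,0],[0,0,0]]]'
python3 - <<'E'
from h import *
s=sense();p=s['tcp_pos'];print(p,s['eef_rot'])
T=Ro.from_euler('xyz',s['eef_rot']).as_matrix();print((T.T@(np.array([508.3,81.8,p[2]])-p)/30).round(3))
c=eyes.calibration('side');im=eyes.get_image('side');q=proj(c,[[509.3,80.6,88]])[0].astype(int);print(q)
cv2.imwrite('pics/s2.png',cv2.resize(im[q[1]-50:q[1]+50,q[0]-65:q[0]+65],None,fx=6,fy=6,interpolation=cv2.INTER_CUBIC))
E
```

```text
clock: 9.82
tcp_pos: [508.1, 83.6, 180.8]
eef_rot: [-3.141, 0.0, 1.153]
wrist_force: [-0.3, 0.3, -1.8]
opening: 24.6
grasp_force: 60.0
clock: 10.45
tcp_pos: [507.7, 81.6, 113.1]
eef_rot: [-3.138, 0.002, 1.149]
wrist_force: [-0.6, -0.6, -1.9]
opening: 25.0
grasp_force: 60.0
[507.71717998  81.62972418 113.08555955] [-3.13835880e+00  1.73886038e-03  1.14931988e+00]
[ 0.013  0.015 -0.   ]
[239 191]
```

View pics/s2.png

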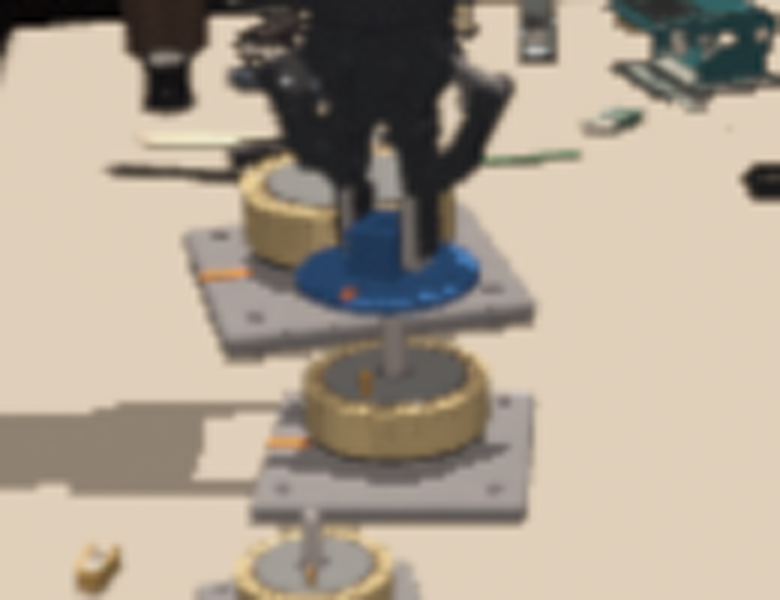

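The side view shows the flange above the shaft, with the plate centre at crop x 389 and the shaft line near 391. It is about 1 mm short in x, so I correct and go down feeling the force.

```bash
python3 -m creep '[[[0.02,0.03,0.2],[0,0,0]],[[0,0,0.2],[0,0,0]],[[0,0,0],[0,0,0]]]'
python3 -m creep '[[[0,0,0.1],[0,0,0]],[[0,0,0.1],[0,0,0]],[[0,0,0],[0,0,0]]]'
python3 -m creep '[[[0,0,0.1],[0,0,0]],[[0,0,0],[0,0,0]]]'
```

```text
clock: 10.88
tcp_pos: [509.7, 82.2, 102.4]
eef_rot: [-3.141, 0.0, 1.15]
wrist_force: [-0.3, 0.3, -1.7]
opening: 24.6
grasp_force: 60.0
clock: 11.25
tcp_pos: [509.8, 82.2, 96.6]
eef_rot: [-3.141, 0.0, 1.15]
wrist_force: [0.0, 0.4, -2.4]
opening: 24.3
grasp_force: 60.0
clock: 11.5
tcp_pos: [509.9, 82.2, 93.6]
eef_rot: [-3.141, 0.0, 1.15]
wrist_force: [0.8, 0.1, -1.8]
opening: 24.9
grasp_force: 60.0
```

```bash
python3 -m creep '[[[0,0,0.06],[0,0,0]],[[0,0,0],[0,0,0]]]'
python3 -m creep '[[[0,0,0.06],[0,0,0]],[[0,0,0],[0,0,0]]]'
python3 -m creep '[[[0,0,0.08],[0,0,0]],[[0,0,0],[0,0,0]]]'
python3 - <<'E'
from h import *
s=sense();print(s['wrist_force'].round(1),s['ft_torque'].round(2))
E
```

```text
clock: 11.75
tcp_pos: [509.9, 82.2, 91.9]
eef_rot: [-3.141, 0.0, 1.15]
wrist_force: [0.9, 0.5, -1.1]
opening: 24.8
grasp_force: 60.0
clock: 12.0
tcp_pos: [509.9, 82.2, 90.0]
eef_rot: [-3.141, 0.0, 1.15]
wrist_force: [-0.9, 0.2, -1.6]
opening: 24.7
grasp_force: 60.0
clock: 12.25
tcp_pos: [509.9, 82.2, 87.6]
eef_rot: [-3.141, 0.0, 1.15]
wrist_force: [0.1, 1.2, -2.9]
opening: 24.8
grasp_force: 60.0
[ 0.1  1.2 -2.9] [ 0.06  0.1  -0.04]
```

```bash
python3 -m creep '[[[0,0,0.1],[0,0,0]],[[0,0,0.1],[0,0,0]],[[0,0,0],[0,0,0]]]'
python3 -m creep '[[[0,0,0.08],[0,0,0]],[[0,0,0],[0,0,0]]]'
python3 -m creep '[[[0,0,0.06],[0,0,0]],[[0,0,0],[0,0,0]]]'
python3 -m creep '[[[0,0,0.06],[0,0,0]],[[0,0,0],[0,0,0]]]'
python3 - <<'E'
from h import *
s=sense();print(s['wrist_force'].round(1),s['ft_torque'].round(2))
E
```

```text
clock: 12.62
tcp_pos: [509.9, 82.1, 81.4]
eef_rot: [-3.141, 0.0, 1.15]
wrist_force: [-0.3, -0.3, -2.1]
opening: 24.6
grasp_force: 60.0
clock: 12.88
tcp_pos: [510.0, 82.2, 79.2]
eef_rot: [-3.141, 0.0, 1.15]
wrist_force: [-0.3, 0.6, -3.0]
opening: 25.0
grasp_force: 60.0
clock: 13.12
tcp_pos: [510.0, 82.2, 77.5]
eef_rot: [-3.141, 0.0, 1.15]
wrist_force: [-0.3, 0.4, -2.1]
opening: 25.0
grasp_force: 60.0
clock: 13.38
tcp_pos: [510.0, 82.2, 75.7]
eef_rot: [-3.141, 0.0, 1.15]
wrist_force: [-1.4, 1.1, -2.3]
opening: 24.9
grasp_force: 60.0
[-1.4  1.1 -2.3] [0.21 0.24 0.03]
```

```bash
python3 -m creep '[[[0,0,0.05],[0,0,0]],[[0,0,0],[0,0,0]]]'
python3 -m creep '[[[0,0,0.05],[0,0,0]],[[0,0,0],[0,0,0]]]'
python3 -c "
from bench import sense
s=sense();print(s['wrist_force'].round(1),s['ft_torque'].round(2))"
```

```text
clock: 13.62
tcp_pos: [510.0, 82.2, 74.2]
eef_rot: [-3.141, 0.0, 1.15]
wrist_force: [-1.6, 1.0, -0.8]
opening: 24.6
grasp_force: 60.0
clock: 13.88
tcp_pos: [510.0, 82.2, 72.7]
eef_rot: [-3.141, 0.0, 1.15]
wrist_force: [-1.8, 1.8, -1.2]
opening: 24.7
grasp_force: 60.0
[-1.8  1.8 -1.2] [ 0.19  0.22 -0.03]
```

Pin is in the hole (no 3 N resistance). I ease the slight side force and go on down.

```bash
python3 -m creep '[[[0.005,-0.012,0.05],[0,0,0]],[[0,0,0],[0,0,0]]]'
python3 -m creep '[[[0,0,0.06],[0,0,0]],[[0,0,0.04],[0,0,0]],[[0,0,0],[0,0,0]]]'
python3 -m creep '[[[0,0,0.06],[0,0,0]],[[0,0,0.04],[0,0,0]],[[0,0,0],[0,0,0]]]'
python3 -c "
from bench import sense
s=sense();print(s['wrist_force'].round(1),s['ft_torque'].round(2))"
```

```text
clock: 14.12
tcp_pos: [510.0, 82.4, 71.3]
eef_rot: [3.141, -0.0, 1.15]
wrist_force: [-0.7, 0.1, -2.3]
opening: 24.6
grasp_force: 60.0
clock: 14.5
tcp_pos: [509.9, 82.4, 68.2]
eef_rot: [3.141, -0.0, 1.15]
wrist_force: [-0.1, -0.1, -1.8]
opening: 24.6
grasp_force: 60.0
clock: 14.88
tcp_pos: [509.9, 82.4, 65.2]
eef_rot: [3.142, 0.0, 1.15]
wrist_force: [-0.2, -0.2, -2.5]
opening: 24.7
grasp_force: 60.0
[-0.2 -0.2 -2.5] [0.03 0.1  0.  ]
```

Underside is now near 55 mm. Small steps to contact.

```bash
python3 -m creep '[[[0,0,0.03],[0,0,0]],[[0,0,0],[0,0,0]],[[0,0,0],[0,0,0]]]'
python3 -m creep '[[[0,0,0.02],[0,0,0]],[[0,0,0],[0,0,0]],[[0,0,0],[0,0,0]]]'
python3 -c "
from bench import sense
s=sense();print(s['wrist_force'].round(1),s['ft_torque'].round(2))"
```

```text
clock: 15.25
tcp_pos: [509.9, 82.4, 64.4]
eef_rot: [3.142, -0.0, 1.15]
wrist_force: [-0.8, -0.3, -1.7]
opening: 24.5
grasp_force: 60.0
clock: 15.62
tcp_pos: [509.9, 82.5, 64.1]
eef_rot: [-3.142, -0.0, 1.15]
wrist_force: [-2.2, 1.0, 1.3]
opening: 25.2
grasp_force: 60.4
[-2.2  1.   1.3] [ 0.12  0.4  -0.08]
```

Contact is about 3 N with the underside at 53.9 mm, so the flange is home. Now I turn clockwise (+ about tool z) in stages.

```bash
python3 -m creep '[[[0,0,0],[0,0,0.06]],[[0,0,0],[0,0,0.06]],[[0,0,0],[0,0,0.06]],[[0,0,0],[0,0,0]]]'
python3 -c "
from bench import sense
s=sense();print(s['wrist_force'].round(1),s['ft_torque'].round(2),s['tcp_pos'].round(1),s['eef_rot'].round(3))"
```

```text
clock: 16.12
tcp_pos: [509.9, 82.2, 64.0]
eef_rot: [3.141, 0.0, 0.971]
wrist_force: [-1.8, -1.7, 1.2]
opening: 24.5
grasp_force: 60.4
[-1.8 -1.7  1.2] [-0.17  0.35  0.04] [509.9  82.2  64. ] [3.141 0.    0.971]
```

```bash
python3 -m creep '[[[0,0,0],[0,0,0.07]],[[0,0,0],[0,0,0.07]],[[0,0,0],[0,0,0.07]],[[0,0,0],[0,0,0.07]],[[0,0,0],[0,0,0]]]'
python3 -c "
from bench import sense
s=sense();print(s['wrist_force'].round(1),s['ft_torque'].round(2),s['tcp_pos'].round(1),s['eef_rot'].round(3))"
```

```text
clock: 16.75
tcp_pos: [510.1, 81.9, 64.0]
eef_rot: [3.141, 0.0, 0.692]
wrist_force: [-1.5, -1.8, 1.8]
opening: 24.6
grasp_force: 60.4
[-1.5 -1.8  1.8] [-0.6   0.25  0.03] [510.1  81.9  64. ] [3.141 0.    0.692]
```

```bash
python3 -m creep '[[[-0.01,0,0],[0,0,0.07]],[[0,0,0],[0,0,0.07]],[[0,0,0],[0,0,0.07]],[[0,0,0],[0,0,0.07]],[[0,0,0],[0,0,0]]]'
python3 - <<'E'
from h import *
s=sense();print(s['wrist_force'].round(1),s['ft_torque'].round(2),s['tcp_pos'].round(1),s['eef_rot'].round(3))
c=eyes.calibration('side');im=eyes.get_image('side');q=proj(c,[[509.3,80.6,60]])[0].astype(int)
cv2.imwrite('pics/s3.png',cv2.resize(im[q[1]-40:q[1]+40,q[0]-52:q[0]+52],None,fx=7,fy=7,interpolation=cv2.INTER_CUBIC))
E
```

```text
clock: 17.38
tcp_pos: [510.1, 81.6, 64.1]
eef_rot: [3.14, -0.0, 0.413]
wrist_force: [0.5, -4.4, 1.5]
opening: 24.8
grasp_force: 60.4
[ 0.5 -4.4  1.5] [-0.87  0.09 -0.02] [510.1  81.6  64.1] [ 3.14  -0.     0.413]
```

View pics/s3.png

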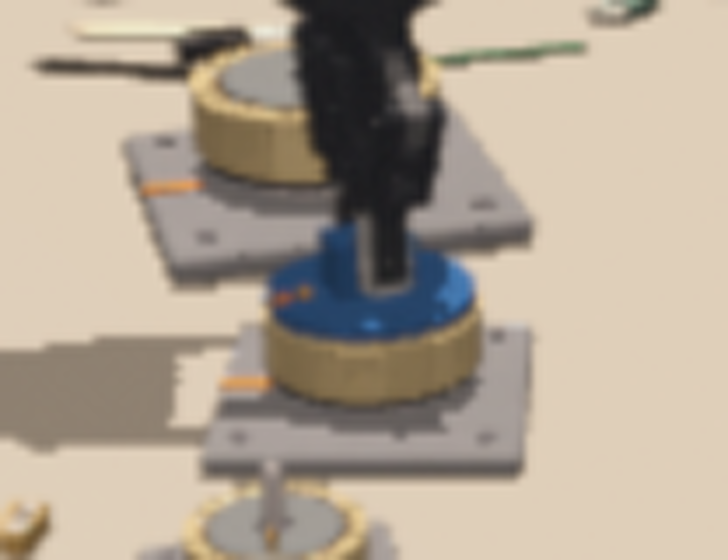

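The side view shows the flange flat on the roll, with the pin in the hole at crop (305,292) and the stripe at (285,297) swinging toward the mark side. I ease the side load and continue.

```bash
python3 -m creep '[[[-0.007,0.015,0],[0,0,0.07]],[[0,0,0],[0,0,0.07]],[[0,0.005,0],[0,0,0.07]],[[0,0.005,0],[0,0,0.07]],[[0,0,0],[0,0,0]]]'
python3 -c "
from bench import sense
s=sense();print(s['wrist_force'].round(1),s['ft_torque'].round(2),s['tcp_pos'].round(1),s['eef_rot'].round(3))"
```

```text
clock: 18.05
tcp_pos: [510.0, 81.1, 64.0]
eef_rot: [3.141, -0.001, 0.132]
wrist_force: [-0.6, -3.9, 1.3]
opening: 24.8
grasp_force: 60.4
[-0.6 -3.9  1.3] [-0.87  0.1   0.07] [510.   81.1  64. ] [ 3.141e+00 -1.000e-03  1.320e-01]
```

```bash
python3 -m creep '[[[0,0.01,0],[0,0,0.04]],[[0,0,0],[0,0,0.04]],[[0,0,0],[0,0,0]]]'
python3 -c "
from bench import sense
s=sense();print(s['wrist_force'].round(1),s['ft_torque'].round(2),s['tcp_pos'].round(1),s['eef_rot'].round(3))"
python3 -m creep '[[[0,0,0],[0,0,0.03]],[[0,0,0],[0,0,0]],[[0,0,0],[0,0,0]]]'
python3 -c "
from bench import sense
s=sense();print(s['wrist_force'].round(1),s['ft_torque'].round(2),s['tcp_pos'].round(1),s['eef_rot'].round(3))"
```

```text
clock: 18.42
tcp_pos: [510.0, 81.0, 64.0]
eef_rot: [3.141, -0.0, 0.052]
wrist_force: [-0.9, -3.9, 1.3]
opening: 24.9
grasp_force: 60.4
[-0.9 -3.9  1.3] [-0.9   0.12  0.1 ] [510.  81.  64.] [ 3.141 -0.     0.052]
clock: 18.8
tcp_pos: [509.9, 81.0, 63.9]
eef_rot: [3.141, -0.0, 0.02]
wrist_force: [-0.6, -4.7, 1.2]
opening: 24.9
grasp_force: 60.4
[-0.6 -4.7  1.2] [-1.09  0.03  0.04] [509.9  81.   63.9] [ 3.141 -0.     0.02 ]
```

```bash
python3 -m creep '[[[0,0,0],[0,0,0.025]],[[0,0,0],[0,0,0]],[[0,0,0],[0,0,0]]]'
python3 -m creep '[[[0,0,0],[0,0,0.02]],[[0,0,0],[0,0,0]],[[0,0,0],[0,0,0]]]'
python3 -c "
from bench import sense
s=sense();print(s['wrist_force'].round(1),s['ft_torque'].round(2),s['tcp_pos'].round(1),s['eef_rot'].round(3))"
```

```text
clock: 19.18
tcp_pos: [509.9, 80.9, 64.0]
eef_rot: [3.141, -0.0, -0.005]
wrist_force: [-1.6, -4.7, 0.9]
opening: 25.1
grasp_force: 60.4
clock: 19.55
tcp_pos: [509.9, 80.9, 64.0]
eef_rot: [3.141, -0.0, -0.025]
wrist_force: [0.1, -5.8, 2.4]
opening: 25.1
grasp_force: 60.4
[ 0.1 -5.8  2.4] [-1.16  0.03  0.1 ] [509.9  80.9  64. ] [ 3.141 -0.    -0.025]
```

```bash
python3 -m creep '[[[0,0,0],[0,0,0.015]],[[0,0,0],[0,0,0]],[[0,0,0],[0,0,0]]]'
python3 -m creep '[[[0,0,0],[0,0,0.015]],[[0,0,0],[0,0,0]],[[0,0,0],[0,0,0]]]'
python3 -c "
from bench import sense
s=sense();print(s['wrist_force'].round(1),s['ft_torque'].round(2),s['tcp_pos'].round(1),s['eef_rot'].round(3))"
```

```text
clock: 19.92
tcp_pos: [509.9, 80.9, 63.9]
eef_rot: [3.141, -0.0, -0.039]
wrist_force: [0.0, -5.5, 2.2]
opening: 24.8
grasp_force: 60.4
clock: 20.3
tcp_pos: [509.9, 80.9, 63.9]
eef_rot: [3.141, -0.0, -0.054]
wrist_force: [-0.8, -5.4, 1.8]
opening: 24.8
grasp_force: 60.4
[-0.8 -5.4  1.8] [-1.12  0.01  0.05] [509.9  80.9  63.9] [ 3.141 -0.    -0.054]
```

Run:
```python
from h import *
c=np.load('w5.npy',allow_pickle=True).item()
im=cv2.imread('pics/w5.png')
for a,b in(((202,45),(229,100)),((373,106),(320,131))):
    A=plane(c,a,14);B=plane(c,b,14);d=B-A;print(A.round(1),B.round(1),'edge ang mod 90',(np.arctan2(d[1],d[0])+np.pi/4)%(np.pi/2)-np.pi/4)
# bolts in foot corners (top z=14): dark dots
for a in((130+180/2,50),(130+374/2,1),(130+453/2,100),(130+271/2,145)): print(a,plane(c,a,14).round(1))
```

```text
[444.4 145.3  14. ] [443.5  87.4  14. ] edge ang mod 90 -0.01567226683191625
[573.4  14.5  14. ] [514.2  16.1  14. ] edge ang mod 90 -0.026409531726393265
(220.0, 50) [458.  133.2  14. ]
(317.0, 1) [560.7 129.1  14. ]
(356.5, 100) [560.4  27.8  14. ]
(265.5, 145) [456.4  29.   14. ]
```

```bash
python3 -m creep '[[[0,0,0],[0,0,0.015]],[[0,0,0],[0,0,0]],[[0,0,0],[0,0,0]]]'
python3 -c "
from bench import sense
s=sense();print(s['wrist_force'].round(1),s['ft_torque'].round(2),s['tcp_pos'].round(1),s['eef_rot'].round(3))"
```

```text
clock: 20.68
tcp_pos: [509.9, 80.9, 63.9]
eef_rot: [3.141, -0.0, -0.069]
wrist_force: [0.0, -5.1, 0.5]
opening: 24.9
grasp_force: 60.4
[ 0.  -5.1  0.5] [-1.1   0.1   0.08] [509.9  80.9  63.9] [ 3.141 -0.    -0.069]
```

Run:
```python
from h import *
c=eyes.calibration('wrist');im=eyes.get_image('wrist');p=sense()['tcp_pos']
print(blobs(cols(im)[1],5))
a=eyes.get_image('side');q=proj(eyes.calibration('side'),[[490,80.6,40]])[0].astype(int)
w=cv2.resize(im[180:350,130:380],(500,340));s=cv2.resize(a[q[1]-25:q[1]+25,q[0]-36:q[0]+36],(490,340),interpolation=cv2.INTER_CUBIC)
cv2.imwrite('pics/ws.png',np.vstack([w[:,:490],s])[:600]); np.save('w7.npy',c,allow_pickle=True);cv2.imwrite('pics/w7.png',im)
```

```text
[([251.5, 302.0], 130, [247, 296, 10, 13])]
```

View pics/ws.png

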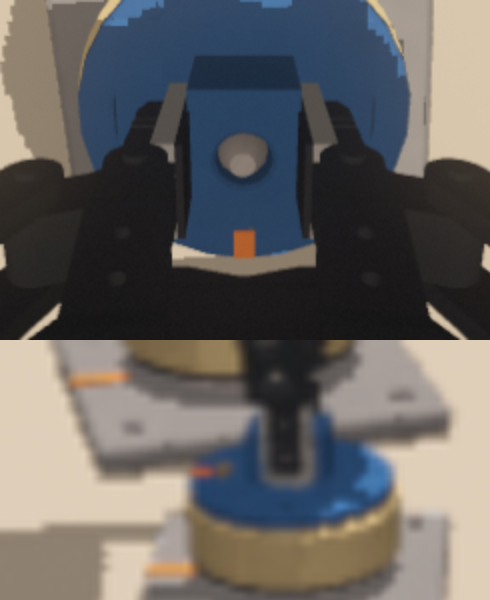

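The wrist view shows the stripe still square in hand at (252,302), so the grip has not slipped. The side view shows the stripe near the mark. I check the angle from the foot edges in this view.

Run:
```python
from h import *
c=np.load('w7.npy',allow_pickle=True).item();im=cv2.imread('pics/w7.png')
S=cv2.cvtColor(im,cv2.COLOR_BGR2HSV)[...,1].astype(int)
for rows,x0,x1,sg in((range(150,186,3),135,180,-1),(range(150,240,3),325,360,1)):
    P=[]
    for y in rows:
        g=np.diff(cv2.GaussianBlur(im[y:y+1].astype(np.float32),(5,1),0)[0].sum(1)); i=x0+int(np.argmax(sg*g[x0:x1])); P.append(plane(c,(i,y),14)[:2])
    P=np.array(P); f=cv2.fitLine(P.astype(np.float32),cv2.DIST_HUBER,0,.01,.01).ravel(); print(P[0].round(1),P[-1].round(1),'yaw',np.arctan(f[1]/f[0]).round(3))
b=[plane(c,p,14) for p in((154,180),(167.5,270),(345,185),(342.5,245))]
for i in(0,2): d=b[i+1]-b[i]; print('hand',np.arctan(d[1]/d[0]).round(3))
t=eyes.calibration('top');m=eyes.get_image('top');print(blobs(cols(m)[1],2)[:8],proj(t,[[452,81,14]]))
```

```text
[556.1 147. ] [534.2 159. ] yaw -0.635
[546.7  13.8] [484.1  22.2] yaw -0.098
hand -0.013
hand -0.025
[([39.0, 19.8], 4, [38, 19, 3, 3]), ([49.7, 19.7], 3, [49, 19, 2, 2]), ([47.5, 24.0], 2, [47, 24, 2, 1]), ([56.0, 26.0], 3, [56, 25, 1, 3]), ([47.2, 28.8], 5, [46, 28, 4, 2]), ([52.5, 28.0], 2, [52, 28, 2, 1]), ([40.5, 30.5], 2, [40, 30, 2, 2]), ([51.7, 57.9], 14, [49, 56, 6, 4])] [[236.56076959 231.48550684]]
```

```bash
python3 -m creep '[[[0,0,0],[0,0,0.015]],[[0,0,0],[0,0,0]],[[0,0,0],[0,0,0]]]'
python3 -c "
from bench import sense
s=sense();print(s['wrist_force'].round(1),s['ft_torque'].round(2),s['tcp_pos'].round(1),s['eef_rot'].round(3))"
```

```text
clock: 21.2
tcp_pos: [509.8, 80.8, 63.9]
eef_rot: [3.141, -0.0, -0.084]
wrist_force: [-0.5, -5.4, 0.5]
opening: 24.9
grasp_force: 60.4
[-0.5 -5.4  0.5] [-1.12  0.06  0.17] [509.8  80.8  63.9] [ 3.141 -0.    -0.084]
```

```bash
python3 -m creep '[[[0,0,0],[0,0,0.012]],[[0,0,0],[0,0,0]]]'
python3 -c "
from bench import sense
s=sense();print(s['wrist_force'].round(1),s['ft_torque'].round(2),s['eef_rot'].round(3))"
python3 -m creep '[[[0,0,0],[0,0,0]]]' >/dev/null
python3 -c "
from bench import sense
s=sense();print(s['wrist_force'].round(1),s['ft_torque'].round(2),s['eef_rot'].round(3))"
```

```text
clock: 21.45
tcp_pos: [509.9, 80.8, 63.9]
eef_rot: [3.141, -0.0, -0.096]
wrist_force: [-0.4, -5.2, 1.2]
opening: 24.8
grasp_force: 60.5
[-0.4 -5.2  1.2] [-1.13  0.05  0.21] [ 3.141 -0.    -0.096]
[ 0.1 -5.8  1.8] [-1.18  0.08  0.24] [ 3.141 -0.    -0.096]
```

Torque about z has risen to 0.24 N m, so the hub is at its stop. I back off a touch, release and rise.

```bash
python3 -m creep '[[[0,0,0],[0,0,-0.03]],[[0,0,0],[0,0,0]]]'
python3 -m creep '[[[0,0,0],[0,0,0]],[[0,0,0],[0,0,0]],[[0,0,0],[0,0,0]],[[0,0,0],[0,0,0]]]' 60
python3 -m creep '[[[0,0,-0.5],[0,0,0]],[[0,0,-0.8],[0,0,0]],[[0,0,-1],[0,0,0]],[[0,0,-1],[0,0,0]],[[-0.8,0,-1],[0,0,0]]]'
python3 -m creep '[[[-0.9,0,0],[0,0,0]],[[-0.9,0,0],[0,0,0]],[[0,0,0],[0,0,0]]]'
python3 - <<'E'
from h import *
s=sense();print(s['tcp_pos'],s['wrist_force'])
c=eyes.calibration('wrist');im=eyes.get_image('wrist');cv2.imwrite('pics/w8.png',im)
e,C,st=flange(c,im,0,62);print(e,C.round(1))
for q in st:
    S=plane(c,q[0],62);d=S-C;print(q,np.hypot(*d[:2]).round(1),'yaw',np.arctan2(-d[1],-d[0]).round(3))
print('or',blobs(cols(im)[1],8),'tip',proj(c,[[509.3,80.6,88]]),'mark',proj(c,[[449,81.5,14]]))
E
```

```text
clock: 21.82
tcp_pos: [509.8, 81.3, 63.9]
eef_rot: [-3.141, -0.0, -0.067]
wrist_force: [-0.3, -4.5, 0.9]
opening: 24.6
grasp_force: 60.5
clock: 22.32
tcp_pos: [509.7, 81.4, 63.8]
eef_rot: [-3.141, 0.0, -0.067]
wrist_force: [0.5, -0.3, 0.1]
opening: 59.9
grasp_force: 0.0
clock: 22.95
tcp_pos: [487.4, 82.8, 195.6]
eef_rot: [-3.141, -0.004, -0.068]
wrist_force: [-1.3, 0.2, 0.9]
opening: 60.1
grasp_force: 0.0
clock: 23.32
tcp_pos: [430.6, 86.6, 193.6]
eef_rot: [-3.141, -0.0, -0.067]
wrist_force: [0.2, -0.1, 0.4]
opening: 60.1
grasp_force: 0.0
[430.55660396  86.56114505 193.58487528] [ 0.22069896 -0.05234205  0.42382797]
((251.6839141845703, 95.06483459472656), (99.14628601074219, 103.32025146484375), 179.56802368164062) [510.8  80.4  62. ]
([251.9, 141.4], 39, [250, 138, 5, 8]) 41.7 yaw -0.062
([254.3, 154.5], 70, [252, 148, 6, 14]) 54.2 yaw -0.021
or [([251.9, 141.4], 39, [250, 138, 5, 8]), ([417.4, 149.5], 30, [415, 146, 5, 8]), ([254.3, 154.5], 70, [252, 148, 6, 14]), ([23.4, 161.5], 8, [23, 159, 2, 6]), ([68.1, 218.6], 158, [60, 207, 17, 24])] tip [[251.6295201   95.36365628]] mark [[254.35907174 154.98499495]]
```

View pics/w8.png

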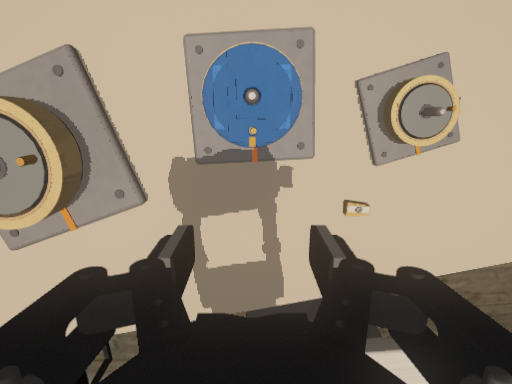

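The final view shows the flange centred on the shaft at (252,95). The pin is in the hole at (253,131) and the stripe at (252,141) points at the mark (254,155). The stripe's error is about 0.05 rad, and nothing around has moved.

```bash
python3 -c "
from bench import bot
print(bot.job_done())"
```

```text
the job is handed in; nothing more can be done
None
```

I seated the blue flange on the middle unwinder over shaft and pin, turned it clockwise to the stop with its stripe about 0.05 rad off the mark, released it and handed the job in at about 23 s; no verdict was returned.

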